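# Draw the transport lock bar from under the instrument plinth with a pull hook

## Robot

A 6-joint arm with a two-finger parallel gripper is mounted at the origin on the work surface; the furniture and walls round the work are solid. World frame = base frame: x ahead of the robot, y to its left, z up, the work surface at z = 0. Lengths are in mm, angles in rad, forces in N, time in s.
With the tool pointing down it reaches from about 350 to 775 mm from the base axis. Payload 7.3 kg.
Tool frame: the origin (TCP) lies on the centre line of the jaws, within the pads' length; the fingertips stand finger_overhang ahead of it and the grasp point (between the pads) lies 8 mm behind it (finger_overhang is the distance from the TCP to the fingertips, in mm); z points along the fingers, y is the line along which they close (so a half turn about z gives the same grasp; the last joint's range is limited). The gripper opens to 92 mm and grips with 3 to 60 N. Pads are 19 mm wide; open, the fingers measure 130 mm over their backs; the gripper's body (75 mm by 190 mm) begins 47 mm behind the grasp point.
Start: joints at [-0.146, 0.342, 1.524, -0, 1.275, -0.146], TCP at [525.021, 0.019, 199.341] pointing down, gripper open.
Joint ranges: [-2.53, 2.53], [-0.77, 2.02], [0.04, 2.7], [-1, 4.14], [0.28, 2.66], [-3.11, 3.11]. Speed limits (rad/s): [2.57, 2.57, 3.14, 3.14, 3.14, 3.14].

## Interface

Orientations are given as [roll, pitch, yaw] about the fixed x, y, z axes, in that order (R = Rz(yaw) Ry(pitch) Rx(roll)).
In Python, from plant import get_obs, capture, close_job, finger_overhang gives the robot as it stands.
- The arm moves only by the shell command python3 -m inch 'ROWS'. ROWS is JSON, one flat list of numbers, 7 for each row, row after row: the turn, a rotation vector about the tool's x, y, z scaled (see below), then the shift along the tool's x, y, z scaled (see below), then the closure, from -1 (fully open) to 1 (shut). In form: [ax, ay, az, tx, ty, tz, gripper, ax, ay, az, tx, ty, tz, gripper, ...]. A call has 1 to 10 rows; each row shifts and turns the commanded pose from where the row before left it, along the tool's axes as they then stand; what a row does not reach is not made up. The controller multiplies each number of a shift by 0.8 m and each number of a turn by 1.5 rad. A row lasts 1/12 s, in which the tool goes at most 41.7 mm and 7.16 degrees, less where a joint would pass 70% of its speed; a pose out of reach is approached as far as the arm can. A call with a number of a shift or a turn outside -1 to 1 is refused whole. A call with a gripper value outside its range is refused whole. The fingers move at their own pace and stop on an object; the grip force is fixed at half the most. Time passes only in rows, so rows that do not move let the fingers close. It gives the time, the measured TCP pose, the force, the opening and the grip force at its end, in the units of the state.
- get_obs(): the state, without advancing time (a new reading comes with each control period).
- capture(name): name is "scene" or "side" or "wrist"; returns a dict with "image" (384x512x3 uint8, red, green, blue), "mtx" (3x3 intrinsics, pixels), "pose" (4x4, takes a point from camera to world coordinates). Camera axes: x right, y up, looking along -z (the intrinsics and any distortion apply to the point x, -y, -z); pixel columns grow to the right and rows downward; lengths in mm; the calibration is good to about 2 mm. A picture is of the moment at which its call begins. There is no depth.
- close_job(): hands the job in; it is judged then, once.
The state is a dict: "time": time; "joint_positions": joint angles; "dq": joint speeds; "tau": joint torques, N m; "tool_pos": TCP position; "tcp_rot": TCP orientation; "contact_force": force on the tool from outside, world axes, zero at the start; "moment": the same for the moment, N m; "grip_width": finger opening in mm; "finger_force": force on a finger pad.
Only numpy, scipy, OpenCV 4.12 (cv2) and the standard library are available. Lean on these libraries where they do the work, as an engineer would, in place of code of your own. Each camera call takes 0.05 s, during which the arm holds its last target. There are 200 camera calls.

## Task

The measuring head's plinth is still locked for transport: take the pull hook by its handle, reach it in under the plinth's top plate, feel for the lock bar's hidden pull ring, catch it and draw the bar gently out to its stop. Then unhook, leave the bar out, and lay the hook gently down on the desk, clear of the plinth. Move the bar only with the hook and never force it, keep the gripper and arm off the plinth, and leave the other things on the desk where they are.

Things in the scene. Friction and masses are not known exactly. Their poses are not given: they have to be found in the camera images.
- plinth: Low metal instrument plinth fixed to the desk, 150 mm deep (x), 180 wide (y), 88 high, open in front; a measuring head with a black dome stands on it (to 185 mm height). Origin on the desk, midway between the side cheeks, 70 mm behind the open front edge. +x points into the plinth away from the mouth, y along the mouth, z up.
- mouth (a point): Middle of the lower front edge of the top plate, at 74 mm height, plinth axes; plate 14 mm thick above it. Under it is the mouth: 150 mm wide between the side cheeks, 74 mm high, empty but for the lock bar's front end and pull ring for 105 mm inward (a sill and bar guide are there). Nothing in those 105 mm rises over 40 mm above the desk.
- pin_home (a point): Where the swivel pin of the pull ring stands when the lock bar is fully home: 92 mm inward of the mouth, on the middle line, 30 mm above the desk, plinth axes. As the bar is drawn out the pin moves towards -x by the joint value. A fixed point of the plinth; it does not move.
- lock_bar (a joint): How far the lock bar is drawn out towards the mouth, m: 0 fully home, 0.050 at its stop; 0 to 0.006 at the start. Bar 22 mm wide, 12 thick. Stiff: about 5 N moves it either way, and it stays where it is left. On its front pin swivels the pull ring: flat, level, 30 mm above the desk, of round bar 7 mm thick, 33 mm outside and 19 mm inside diameter (see ring_middle).
- ring_middle (a point): A fixed point of the plinth, 50 mm from pin_home towards the mouth: the ring's centre IF it points straight ahead with the bar home. But the ring swings level about the pin, up to 0.8 rad (46 deg) either way, so its centre may lie up to 36 mm left or right. Its angle is random, NOT MEASURED, hidden: feel for it. Its swivel is stiff (30 N sideways to turn it): it keeps its angle while pulled.
- hook_grip (a point): Centre of the pull hook's handle: a black block 70 mm long (x), 20 wide (y), 40 high (z), standing on the desk, 20 mm below. x points along the 6 mm steel rod, whose axis is 2 mm above this point and which runs straight to x = 135 mm and is bent down there; the bent end reaches 19 mm below the rod's lower side, level with the handle's underside. 15 mm thick ferrule at its root. About 120 g.
- hook_tip (a point): End of the bent-down hook: centre of its round end (3 mm radius), 134.5 mm ahead of hook_grip and 17 mm lower.
- pull_hook: The whole pull hook; origin on the underside of its handle, 20 mm under hook_grip, same axes.
- vial_a: Bystander: small capped vial, 22 mm across, 53 high. Origin at its underside.
- vial_b: Bystander: small capped vial, 22 mm across, 53 high. Origin at its underside.
- carrier: Bystander: flat round wafer carrier, 77 mm across, 16 high. Origin at its underside.
- tape: Bystander: roll of tape lying flat, 96 mm across, 25 high. Origin at its underside.
- adapter: Bystander: ring-shaped adapter, 36 mm across, 13 high. Origin at its underside.
- buds: Bystander: tub of cotton buds, 77 mm across, 80 high. Origin at its underside.
- marker: Bystander: felt marker lying down, 135 mm long. Origin at its underside.

How it is judged:
By the outcome, as a careful person would: the job done as asked, in the order asked, and still so for the second after the job is handed in, with the robot touching nothing.
It also fails if it takes over 64 s, if anything falls off the work surface, if the arm or the gripper's body presses on something with over 40 N, if the wrist force passes 120 N, or if a joint passes its speed limit or range.

## Working session

There is one attempt and no reset: what is moved stays moved. The work goes in short steps, Python scripts to look and compute and a shell command to move; the robot and the scene stay as the last step left them, time stands still between calls to the robot, and variables do not carry over. Pictures are saved under pics/ and viewed, at most 10 in all, crops included, and the job is handed in when it is done.

```bash
mkdir -p pics; ls
python3 - <<'E'
from plant import *
import cv2,numpy as np
print(finger_overhang, get_obs())
ims=[]
for n in("scene","side"):
    c=capture(n);cv2.imwrite(f"pics/{n}0.png",c["image"][:,:,::-1]);np.savez(f"pics/{n}0.npz",**c);print(n,c["mtx"].tolist(),np.round(c["pose"],3).tolist(),c.keys())
E
```

```text
pics
11.0 {'time': 0.0, 'joint_positions': array([-1.46012567e-01,  3.42719688e-01,  1.52502943e+00,  1.75375132e-05,
        1.27544073e+00, -1.45993859e-01]), 'dq': array([-4.53378474e-05,  4.73133134e-04,  1.08217635e-03, -1.84706899e-03,
       -9.14213112e-04, -1.29246697e-03]), 'tau': array([ 7.61924657e-04, -4.31245601e+01, -2.44219762e+01,  7.17750052e-02,
        5.59406646e-02, -1.04314388e-04]), 'tool_pos': array([5.24530915e+02, 9.05030304e-02, 1.98642267e+02]), 'tcp_rot': array([-3.14001490e+00, -2.48943504e-04,  1.57077230e+00]), 'contact_force': array([-0.13132817, -0.54934889,  0.40269544]), 'moment': array([ 0.00873076, -0.00422799, -0.02386761]), 'finger_force': 0.0, 'grip_width': 91.70624302541005}
scene [[366.33949647817263, 0.0, 263.2833646411129], [0.0, 366.33949647817263, 194.99701728676442], [0.0, 0.0, 1.0]] [[-0.992, -0.07, 0.104, 694.46], [0.123, -0.408, 0.905, 1074.586], [-0.021, 0.91, 0.413, 602.313], [0.0, 0.0, 0.0, 1.0]] dict_keys(['image', 'mtx', 'pose'])
side [[350.56138671337703, 0.0, 255.83068234165592], [0.0, 350.56138671337703, 196.71454152128828], [0.0, 0.0, 1.0]] [[0.568, 0.389, -0.725, -195.587], [-0.823, 0.266, -0.502, -611.453], [-0.003, 0.882, 0.472, 580.313], [0.0, 0.0, 0.0, 1.0]] dict_keys(['image', 'mtx', 'pose'])
```

View pics/scene0.png

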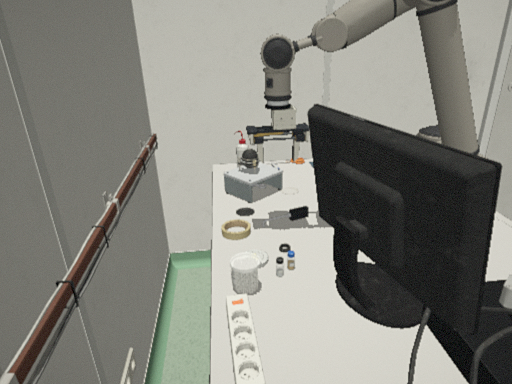

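View pics/side0.png

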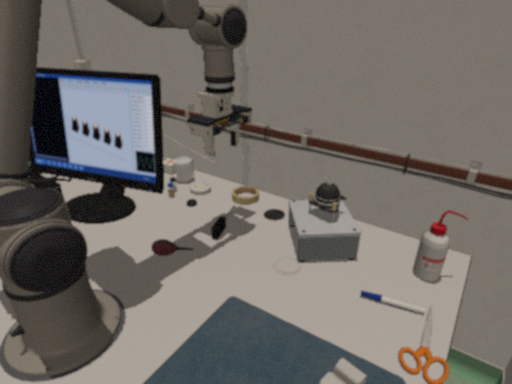

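Run:
```python
from plant import *
import cv2,numpy as np
a=cv2.imread("pics/scene0.png")[155:235,215:345];b=cv2.imread("pics/side0.png")[175:275,140:370]
a=cv2.resize(a,None,fx=6,fy=6,interpolation=3)  # 780x480
cv2.imwrite("pics/c1.png",a)
b=cv2.resize(b,None,fx=3.4,fy=3.4,interpolation=3);cv2.imwrite("pics/c2.png",b)
c=capture("wrist");cv2.imwrite("pics/wrist0.png",c["image"][:,:,::-1]);np.savez("pics/wrist0.npz",**c);print(c["mtx"].tolist(),np.round(c["pose"],3).tolist())
```

```text
[[265.5103677739449, 0.0, 255.89779288860433], [0.0, 265.5103677739449, 193.35023645664393], [0.0, 0.0, 1.0]] [[1.0, 0.0, 0.0, 523.485], [-0.0, 0.959, 0.282, 76.683], [-0.0, -0.282, 0.959, 384.443], [0.0, 0.0, 0.0, 1.0]]
```

View pics/c1.png

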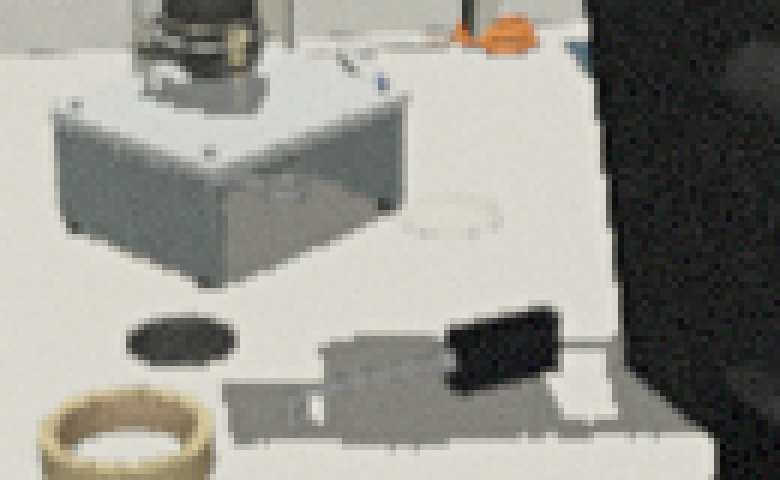

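View pics/wrist0.png

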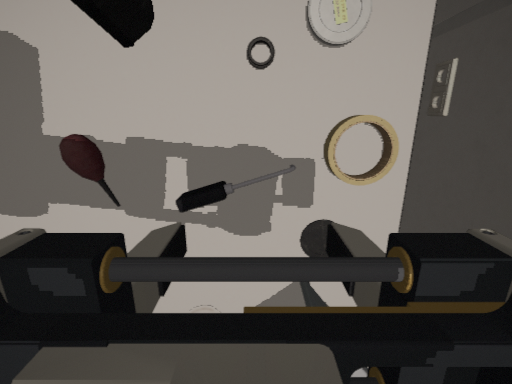

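```bash
cat > h.py <<'E'
import numpy as np
def ray(n,u,v):
    d=np.load(f"pics/{n}.npz");K,P=d["mtx"],d["pose"]
    r=np.array([(u-K[0,2])/K[0,0],-(v-K[1,2])/K[1,1],-1]);return P[:3,3],P[:3,:3]@r
def atz(n,u,v,z):
    o,r=ray(n,u,v);return np.round(o+r*(z-o[2])/r[2],1)
def proj(n,p):
    d=np.load(f"pics/{n}.npz");K,P=d["mtx"],d["pose"];q=P[:3,:3].T@(np.array(p)-P[:3,3])
    return np.round([K[0,2]+K[0,0]*q[0]/-q[2],K[1,2]-K[1,1]*q[1]/-q[2]],1)
E
python3 - <<'E'
from h import *
import cv2
print("wrist handle back/front,rod end z22:",atz("wrist0",180,203,20),atz("wrist0",229,187,20),atz("wrist0",293,168,22))
for nm,u,v,z in [("front-left bot",250.8,202.5,0),("front-right bot",281.7,190,0),("backleft bot",227,193.7,0),("top near",215+215/6,155+172/6,88),("top right",215+405/6,155+95/6,88),("top left",215+55/6,155+112/6,88)]: print(nm,atz("scene0",u,v,z))
print("handle scene bottom", atz("scene0",215+455/6,155+392/6,0),atz("scene0",215+558/6,155+372/6,0), "top",atz("scene0",215+447/6,155+322/6,40),atz("scene0",215+555/6,155+308/6,40))
w=cv2.imread("pics/wrist0.png")
a=cv2.resize(w[150:220,165:305],None,fx=5.6,fy=5.6,interpolation=3)
cv2.imwrite("pics/c3.png",a)
E
```

```text
wrist handle back/front,rod end z22: [413.6 -45.   20. ] [485.1 -21.1  20. ] [574.7   6.6  22. ]
front-left bot [ 598.5 -182.4    0. ]
front-right bot [ 462.6 -279.3    0. ]
backleft bot [ 685.7 -280.2    0. ]
top near [ 597.7 -157.4   88. ]
top right [ 461.5 -267.2   88. ]
top left [ 691.5 -276.9   88. ]
handle scene bottom [475.5 -17.9   0. ] [411.8 -32.2   0. ] top [478.6 -28.2  40. ] [414.  -35.7  40. ]
```

View pics/c2.png

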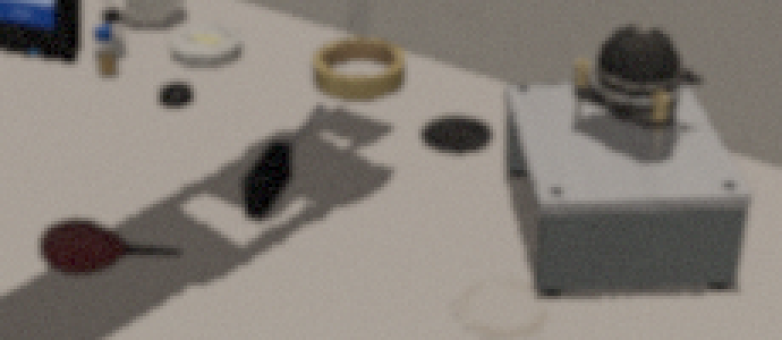

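View pics/c3.png

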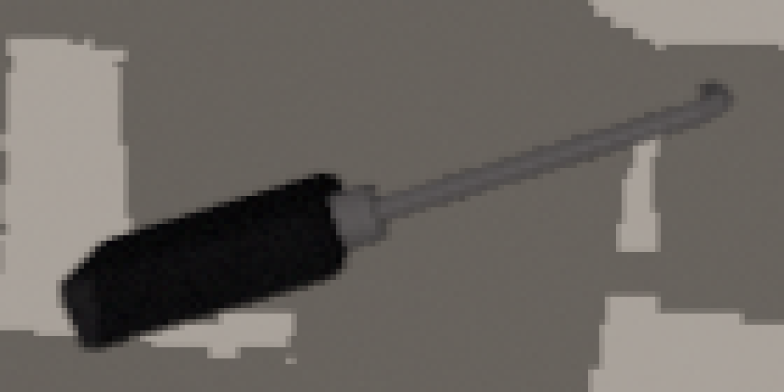

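Run:
```python
from h import *
from scipy.optimize import least_squares
S=lambda u,v:("scene0",215+u/6-.4,155+v/6-.4)
D=lambda u,v:("side0",140+u/3.4-.35,175+v/3.4-.35)
W=lambda u,v:("wrist0",165+u/5.6-.4,150+v/5.6-.4)
obs=[((-70,90,88),S(215,163)),((-70,-90,88),S(407,93)),((80,90,88),S(54,110)),((-70,90,0),S(210,288)),((-70,-90,0),S(402,210)),((80,90,0),S(70,233)),
((-70,90,88),D(508,88)),((-70,-90,88),D(540,207)),((80,-90,88),D(748,195)),((-70,-90,0),D(538,296)),((80,-90,0),D(738,289))]
def T(p,q):
    c,s=np.cos(p[2]),np.sin(p[2]);return (p[0]+c*q[0]-s*q[1],p[1]+s*q[0]+c*q[1],q[2])
def fit(obs,p0):
    f=lambda p:np.concatenate([proj(o[0],T(p,q))-o[1:] for q,o in obs])
    r=least_squares(f,p0,loss="soft_l1",diff_step=1e-2);print(np.round(r.x,3),"\n",np.round(f(r.x).reshape(-1,2),1).tolist())
    return r.x
import h
_p=h.proj
fit(obs,[600,-270,-.9])
hob=[((35,0,22),W(335,220)),((50,0,22),W(383,210)),((137.5,0,22),W(722,92)),((-35,-10,40),W(88,348)),((-35,10,40),W(65,287)),((35,-10,40),W(345,270)),((35,10,0),W(335,180)),((35,10,40),S(447,322)),((35,10,0),S(455,392)),((-35,10,40),S(555,308)),((-35,10,0),S(558,370))]
fit(hob,[448,-35,.31])
for z in(0,40):print(atz("wrist0",*W(88,348)[1:],z),atz("wrist0",*W(335,180)[1:],z))
```

```text
[ 573.081 -289.055   -0.898] 
 [[-0.7, -0.2], [-0.3, -1.3], [0.0, -0.9], [0.9, 0.4], [0.5, -0.7], [-1.3, -1.1], [-0.2, -0.7], [1.4, -0.9], [-0.4, 0.1], [0.0, 1.0], [-2.0, 0.5]]
[ 4.46804e+02 -3.50560e+01  3.29000e-01] 
 [[0.8, 0.3], [2.2, -1.2], [1.2, -0.0], [-1.2, 3.3], [-3.0, 1.2], [0.2, 1.6], [0.1, -2.6], [1.7, 2.1], [0.3, 1.0], [1.3, 0.2], [0.5, 0.1]]
[406.9 -65.9   0. ] [476.4 -18.3   0. ]
[419.  -51.1  40. ] [481.3  -8.5  40. ]
```

```bash
python3 -m inch '[0,0,0,-0.0109,-0.0244,0.025,-1, 0,0,0,-0.0109,-0.0244,0.025,-1, 0,0,0,-0.0109,-0.0244,0.025,-1, 0,0,0,-0.0109,-0.0244,0.025,-1, 0,0,-0.083,0,0,0,-1, 0,0,-0.083,0,0,0,-1, 0,0,-0.083,0,0,0,-1, 0,0,-0.083,0,0,0,-1, 0,0,-0.083,0,0,0,-1, 0,0,-0.083,0,0,0,-1]'
python3 -m inch '[0,0,-0.083,0,0,0,-1, 0,0,-0.083,0,0,0,-1, 0,0,-0.083,0,0,0,-1, 0,0,-0.083,0,0,0,-1, 0,0,-0.083,0,0,0,-1, 0,0,-0.083,0,0,0,-1, 0,0,-0.083,0,0,0,-1, 0,0,-0.083,0,0,0,-1, 0,0,-0.083,0,0,0,-1, 0,0,-0.01,0,0,0,-1]'
cat >> h.py <<'E'
from scipy.spatial.transform import Rotation as Ro
def R():
    from plant import get_obs
    o=get_obs();return o["tool_pos"],Ro.from_euler("xyz",o["tcp_rot"])
def go(p,yaw=None):
    "units to reach world p (tool down) and yaw of tool x"
    t,r=R();d=r.inv().apply(np.array(p)-t)/800
    x=r.apply([1,0,0]);print("tool",np.round(t,1),"yaw x",round(np.arctan2(x[1],x[0]),4),"tilt z",np.round(r.apply([0,0,1]),4),"shift units",np.round(d,4),"mm",np.round(d*800,1))
    if yaw is not None: print("turn az total units",np.round(-(yaw-np.arctan2(x[1],x[0])+np.pi)%(2*np.pi)/1.5-0,4), "raw rad",yaw-np.arctan2(x[1],x[0]))
E
python3 - <<'E'
from h import *
from plant import *
import cv2
go([447,-35,20],.315-np.pi)
c=capture("wrist");np.savez("pics/w1.npz",**c);cv2.imwrite("pics/w1.png",c["image"][:,:,::-1])
E
```

```text
time: 0.98
tool_pos: [446.8, -34.8, 119.2]
tcp_rot: [-3.141, -0.0, 2.324]
contact_force: [0.2, 0.9, -0.4]
grip_width: 91.8
finger_force: 0.0
time: 1.82
tool_pos: [446.8, -34.8, 119.2]
tcp_rot: [3.141, -0.0, -2.825]
contact_force: [0.9, -0.2, -0.2]
grip_width: 91.7
finger_force: 0.0
tool [446.8 -34.8 119.2] yaw x -2.8252 tilt z [-3.e-04  1.e-04 -1.e+00] shift units [-0.0002 -0.0003  0.124 ] mm [-0.1 -0.2 99.2]
turn az total units 2.0953 raw rad -0.0014058816936315388
```

View pics/w1.png

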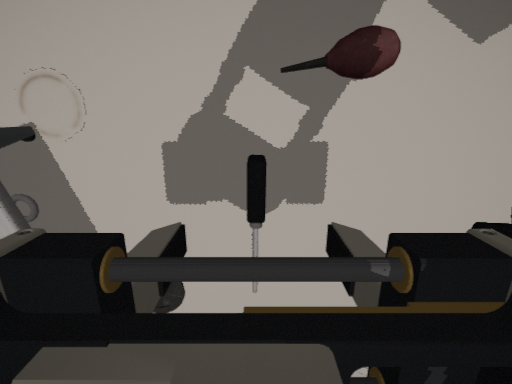

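Run:
```python
from h import *
c,s=np.cos(-.898),np.sin(-.898)
P=lambda x,y,z:(573.1+c*x-s*y,-289.1+s*x+c*y,z)
for n,p in dict(near=P(-70,90,88),right=P(-70,-90,88),near0=P(-70,90,0),mouth=P(-70,0,74),right0=P(-70,-90,0),lc=P(-70,-75,74),rc=P(-70,75,74)).items(): print(n,proj("w1",p),proj("scene0",p))
for th in(-.8,-.4,0,.4,.8): 
  q=P(22-50*np.cos(th),-50*np.sin(th),30);print(th,proj("w1",q),proj("scene0",q))
print(atz("w1",257,156,40),atz("w1",256,222,40),atz("w1",255,290,22))
```

```text
near [ 66.5 306. ] [249.7 181.6]
right [-56.  127.8] [282.1 168.8]
near0 [113.  258.9] [250.6 203. ]
mouth [ 24.8 220. ] [266.6 178.3]
right0 [ 33.1 124. ] [282.1 188.9]
lc [-26.1 143.9] [279.6 173.1]
rc [ 68.  284.7] [252.8 183.9]
-0.8 [ 32.5 248.7] [250.2 187.6]
-0.4 [ 32.6 233.4] [255.1 187.1]
0 [ 25.6 217.2] [259.3 185.9]
0.4 [ 12.1 202.8] [262.  184.3]
0.8 [ -5.7 192.7] [262.8 182.4]
[410. -45.  40.] [477.9 -23.9  40. ] [572.2   5.7  22. ]
```

```bash
python3 -m inch '[0,0,0,0,0,0.03,-1, 0,0,0,0,0,0.03,-1, 0,0,0,0,0,0.03,-1, 0,0,0,0,0,0.02,-1, 0,0,0,0,0,0.014,-1, 0,0,0,0,0,0,0.7, 0,0,0,0,0,0,0.7, 0,0,0,0,0,0,0.7, 0,0,0,0,0,0,0.7, 0,0,0,0,0,0,0.7]'
```

```text
time: 2.7
tool_pos: [447.6, -35.0, 21.0]
tcp_rot: [-3.141, 0.002, -2.83]
contact_force: [0.1, 0.3, -0.4]
grip_width: 62.8
finger_force: 0.0
```

```bash
python3 -m inch '[0,0,0,0,0,0,0.7, 0,0,0,0,0,0,0.7, 0,0,0,0,0,0,0.7, 0,0,0,0,0,0,0.7, 0,0,0,0,0,0,0.7, 0,0,0,0,0,0,0.7, 0,0,0,0,0,0,0.7, 0,0,0,0,0,0,0.7]'
python3 - <<'E'
from h import *
import cv2
c,s=np.cos(-.898),np.sin(-.898)
for u,v in((22,207),(24,208)):
  q=atz("w1",u,v,30)[:2]-[573.1,-289.1];print(q@[c,s],q@[-s,c])
cv2.imwrite("pics/c4.png",cv2.resize(cv2.imread("pics/w1.png")[175:245,0:80],None,fx=8,fy=8,interpolation=3))
E
```

```text
time: 3.37
tool_pos: [446.9, -34.9, 20.1]
tcp_rot: [3.142, 0.0, -2.83]
contact_force: [-1.3, -0.1, 0.5]
grip_width: 14.8
finger_force: 0.0
-31.29051901092964 -11.508406493804914
-32.62130378213624 -9.808697138437152
```

View pics/c4.png

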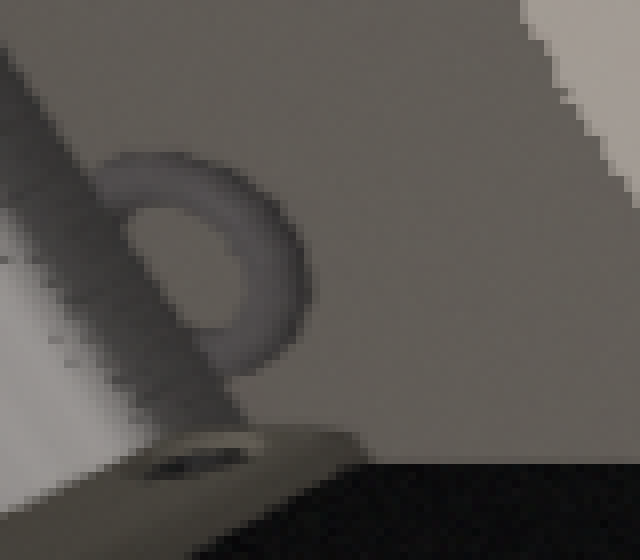

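```bash
python3 -m inch '[0,0,0,0,0,0,0.7]'
python3 - <<'E'
from h import *
from plant import *
import cv2
print(get_obs()["finger_force"],get_obs()["grip_width"])
c,s=np.cos(-.898),np.sin(-.898)
q=atz("w1",22.8,209.3,30)[:2]-[573.1,-289.1];print(q@[c,s],q@[-s,c])
c=capture("wrist");np.savez("pics/w2.npz",**c);cv2.imwrite("pics/w2.png",c["image"][:,:,::-1])
E
```

```text
time: 3.45
tool_pos: [446.9, -34.8, 20.1]
tcp_rot: [3.142, -0.0, -2.83]
contact_force: [0.1, 0.9, 0.3]
grip_width: 13.6
finger_force: 0.0
0.0 13.559509409930433
-30.51466269023119 -8.930025806312809
```

View pics/w2.png

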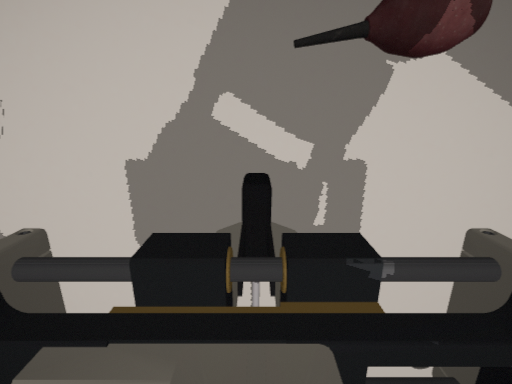

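```bash
python3 - <<'E'
from h import *
t,r=R();print(t)
for z in(20,40):
  for a in(-50,-35,0,35):
    print(z,a,proj("w2",[t[0]+a*np.cos(.315),t[1]+a*np.sin(.315),z]))
print(np.load("pics/w2.npz")["pose"].round(3).tolist())
E
python3 -m inch '[0,0,0,0,0,0,0.7, 0,0,0,0,0,0,0.7]'
```

```text
[446.9516941  -34.86030035  20.10624369]
20 -50 [254.9 156.1]
20 -35 [255.  176.9]
20 0 [255.2 222.2]
20 35 [255.4 263.2]
40 -50 [254.8 160.8]
40 -35 [254.9 184. ]
40 0 [255.1 233.6]
40 35 [255.4 278.1]
[[-0.306, -0.913, -0.271, 372.582], [0.952, -0.293, -0.088, -58.415], [0.001, -0.285, 0.958, 205.811], [0.0, 0.0, 0.0, 1.0]]
time: 3.67
tool_pos: [447.0, -34.9, 20.1]
tcp_rot: [-3.142, 0.0, -2.83]
contact_force: [-0.0, -0.4, -0.6]
grip_width: 13.7
finger_force: 0.0
```

```bash
python3 -m inch '[0,0,0,0,0,0,1, 0,0,0,0,0,0,1, 0,0,0,0,0,0,1]'
```

```text
time: 3.92
tool_pos: [447.0, -34.9, 20.1]
tcp_rot: [-3.142, 0.0, -2.83]
contact_force: [0.2, -0.4, 0.3]
grip_width: 1.1
finger_force: 0.0
```

Run:
```python
from h import *
from plant import *
import cv2
for x in(524.5-46,524.5+46,524.5-65,524.5+65):
  for z in(187.6,210,220): print(x,z,proj("side0",[x,0,z]),proj("scene0",[x,0,z]))
im=cv2.imread("pics/side0.png",0)
for v in range(112,166,2): print(v," ".join("%3d"%a for a in im[v,180:262:2]))
```

```text
478.5 187.6 [213.2 168.5] [291.6 171.1]
478.5 210 [212.7 161.1] [291.7 164.4]
478.5 220 [212.5 157.7] [291.7 161.4]
570.5 187.6 [233.4 158.3] [262.9 172.9]
570.5 210 [233.2 151.2] [262.8 166.2]
570.5 220 [233.1 148. ] [262.7 163.2]
459.5 187.6 [208.7 170.8] [297.5 170.7]
459.5 210 [208.2 163.3] [297.6 164.1]
459.5 220 [207.9 159.9] [297.7 161.1]
589.5 187.6 [237.3 156.4] [256.9 173.3]
589.5 210 [237.1 149.4] [256.7 166.6]
589.5 220 [237.  146.2] [256.7 163.6]
112  31  42  61  98  85  63  80  97 104 108 108  97 107 105 101 103 102  98  94  91  86  92  94  96  93  84  51  16  23  24  31  57  66  59  63  89 107 115 114 119 118
114  42  46  57  95  86  41  42  53  56  66  65  85 102 104 103 101 104 102 100  94  93  93  89  85  67  36  23  20   8  27  38  64  78  90  90  93 111 120 118 115 115
116 102  80  79  97  89  50  35  37  28  34  40  50  65  78  84  92  97  99  98  85  82  71  52  39  33  23  14  31  36  28  30  36  42  40  66  90 111 116 117 117 116
118  95 104 111 104  70  43  39  43  37  42  43  42  48  33  40  46  56  60  59  42  30  29  33  42  49  19  30  15  32  43  59  36 
[... 3199 characters left out ...]
 111 114 117 115 119 115 115
158 150 160 155 157 152 144 122 116 116 118 116 117 125 131 123 121 117 114 120 117 117 117 116 117 118 116 114 117 115 117 114 121 112 108 113 117 116 119 118 117 116
160 165 165 167 166 163 150 109 111 115 116 116 118 116 115 117 126 122 119 115 119 118 118 117 117 118 117 117 121 117 114 117 114 106 110 110 112 117 116 117 115 118
162 164 164 163 154 144 118 100 114 116 118 115 119 117 117 116 121 124 123 118 117 115 118 113 117 116 116 118 120 120 115 116 117 111 110 114 119 120 117 117 114 116
164 137 138 133 126 119 112 100 115 117 116 118 115 115 115 114 116 114 116 110 113 119 117 114 117 115 116 118 117 118 119 117 114 107 111 113 117 120 118 116 115 115
```

```bash
python3 -m inch '[0,0,0,0.005,0,0,-1, 0,0,0,0,0,0,-1, 0,0,0,0,0,0,-1, 0,0,0,0,0,0,-1, 0,0,0,0,0,0,-1, 0,0,0,0,0,0,-1, 0,0,0,0,0,0.005,-1, 0,0,0,0,0,0.005,-1, 0,0,0,0,0,0.003,-1]'; python3 -m inch '[0,0,0,0,0,0.003,-1, 0,0,0,0,0,0,-1]'
```

```text
time: 4.67
tool_pos: [442.9, -36.0, 9.1]
tcp_rot: [3.141, -0.0, -2.83]
contact_force: [-0.1, 0.0, -0.5]
grip_width: 56.8
finger_force: 0.0
time: 4.83
tool_pos: [442.7, -36.0, 6.7]
tcp_rot: [3.141, -0.001, -2.83]
contact_force: [0.4, 0.5, 0.6]
grip_width: 70.2
finger_force: 0.0
```

```bash
python3 -m inch '[0,0,0,0,0,0.005,-1, 0,0,0,0,0,0.005,-1, 0,0,0,0,0,0.005,-1, 0,0,0,0,0,0.004,-1]'; python3 -m inch '[0,0,0,0,0,0,1, 0,0,0,0,0,0,1, 0,0,0,0,0,0,1, 0,0,0,0,0,0,1, 0,0,0,0,0,0,1, 0,0,0,0,0,0,1, 0,0,0,0,0,0,1, 0,0,0,0,0,0,1, 0,0,0,0,0,0,1, 0,0,0,0,0,0,1]';python3 -m inch '[0,0,0,0,0,0,1, 0,0,0,0,0,0,1, 0,0,0,0,0,0,1]'
```

```text
time: 5.17
tool_pos: [443.0, -36.1, -8.4]
tcp_rot: [3.141, -0.0, -2.83]
contact_force: [-0.7, -0.8, -0.3]
grip_width: 90.9
finger_force: 0.0
time: 6.0
tool_pos: [443.2, -36.1, -7.9]
tcp_rot: [-3.142, 0.0, -2.83]
contact_force: [-0.7, -0.5, 0.1]
grip_width: 29.7
finger_force: 0.0
time: 6.25
tool_pos: [443.1, -36.1, -7.9]
tcp_rot: [-3.142, 0.0, -2.83]
contact_force: [-0.7, -0.2, -0.7]
grip_width: 19.9
finger_force: 30.0
```

```bash
python3 -m inch '[0,0,0,0,0,-0.01,1, 0,0,0,0,0,-0.02,1, 0,0,0,0,0,-0.028,1, 0,0,0,0,0,-0.028,1, 0,0,0.04,0,0,0,1, 0,0,0.08,0,0,0,1, 0,0,0.08,0,0,0,1, 0,0,0.08,0,0,0,1, 0,0,0.08,0,0,0,1, 0,0,0.08,0,0,0,1]'; python3 -m inch '[0,0,0.08,0,0,0,1, 0,0,0.08,0,0,0,1, 0,0,0.08,0,0,0,1, 0,0,0.08,0,0,0,1, 0,0,0.046,0,0,0,1, 0,0,0,0,0,0,1]'
cat >> h.py <<'E'
PC,PS=np.cos(-.898),np.sin(-.898)
def P(x,y,z=0): return np.array((573.1+PC*x-PS*y,-289.1+PS*x+PC*y,z))
def inP(w): q=np.array(w[:2])-[573.1,-289.1]; return q@[PC,PS],q@[-PS,PC]
def st():
    from plant import get_obs
    o=get_obs();t,r=R();d=r.apply([-1,0,0]);tip=t+135.5*d+[0,0,10.9]
    f=o["contact_force"];fx,fy=f[:2]@[PC,PS],f[:2]@[-PS,PC]
    print("t",round(o["time"],2),"tip P",np.round(inP(tip),1),"z",round(tip[2],1),"hookyaw",round(np.arctan2(d[1],d[0]),4),"F plinth",np.round([fx,fy,f[2]],1),"grip",round(o["grip_width"],1),round(o["finger_force"],1))
E
python3 - <<'E'
from h import *
from plant import *
st(); ring=atz("w1",22.8,209.3,30);print(ring,inP(ring))
go(np.append(P(-240,-9)[:2],31),-.898+np.pi)
E
```

```text
time: 7.08
tool_pos: [443.0, -36.0, 61.4]
tcp_rot: [3.142, 0.0, 2.787]
contact_force: [-0.3, 0.2, -0.7]
grip_width: 19.7
finger_force: 30.0
time: 7.58
tool_pos: [443.0, -36.0, 61.3]
tcp_rot: [3.142, 0.0, 2.242]
contact_force: [-0.8, -0.3, -1.2]
grip_width: 19.7
finger_force: 30.0
t 7.58 tip P [-143.5   55.7] z 72.2 hookyaw -0.8998 F plinth [-0.3 -0.8 -1.2] grip 19.7 30.0
[ 547.1 -270.8   30. ] (np.float64(-30.51466269023119), np.float64(-8.930025806312809))
tool [443.  -36.   61.3] yaw x 2.2418 tilt z [ 1.e-04  0.e+00 -1.e+00] shift units [-0.0489 -0.0811  0.0379] mm [-39.1 -64.9  30.3]
turn az total units 2.0932 raw rad 0.0017846934774428114
```

```bash
python3 -m inch '[0,0,0,-0.0123,-0.0203,0.0095,1, 0,0,0,-0.0123,-0.0203,0.0095,1, 0,0,0,-0.0123,-0.0203,0.0095,1, 0,0,0,-0.0123,-0.0203,0.0095,1, 0,0,0,0,0,0,1]'
python3 - <<'E'
from h import *
from plant import *
import cv2
st()
c=capture("wrist");np.savez("pics/w3.npz",**c);cv2.imwrite("pics/w3.png",c["image"][:,:,::-1])
t,r=R();tip=t+137.5*r.apply([-1,0,0])+[0,0,29.9]
print("ring",proj("w3",[547.1,-270.8,30]),"rod tip",proj("w3",tip),"mouth",proj("w3",P(-70,0,74)))
E
```

```text
time: 8.0
tool_pos: [415.5, -109.2, 29.8]
tcp_rot: [-3.14, -0.001, 2.245]
contact_force: [-1.0, 0.8, -0.6]
grip_width: 19.6
finger_force: 30.0
t 8.0 tip P [-103.4  -10.9] z 40.5 hookyaw -0.8967 F plinth [-1.2 -0.3 -0.6] grip 19.6 30.0
ring [258.8 421. ] rod tip [258.2 398.3] mouth [271.1 447.2]
```

```bash
python3 -m inch '[0,0,0,0,0.0024,-0.0018,1, 0,0,0,-0.0226,0,0,1, 0,0,0,-0.0226,0,0,1, 0,0,0,-0.0226,0,0,1]'; python3 -c "from h import *;st()"
```

```text
time: 8.38
tool_pos: [453.5, -148.1, 32.8]
tcp_rot: [3.141, 0.001, 2.247]
contact_force: [0.9, 0.6, -0.9]
grip_width: 19.7
finger_force: 30.0
t 8.38 tip P [-49.3  -5.2] z 43.8 hookyaw -0.8946 F plinth [ 0.1  1.1 -0.9] grip 19.7 30.0
```

```bash
python3 -m inch '[0,0,0,-0.0226,0,0,1, 0,0,0,0,0,0,1]'; python3 -c "from h import *;st()"
```

```text
time: 8.55
tool_pos: [466.9, -164.5, 33.0]
tcp_rot: [3.14, 0.005, 2.245]
contact_force: [0.3, -0.1, -0.6]
grip_width: 20.0
finger_force: 30.0
t 8.55 tip P [-28.1  -5.2] z 44.6 hookyaw -0.8962 F plinth [ 0.3  0.2 -0.6] grip 20.0 30.0
```

```bash
python3 -m inch '[0,0,0,0,0,0,1, 0,0,0,0,0,0,1]'>/dev/null; python3 -c "from h import *;st()";  python3 -m inch '[0,0,0,0,0,0,1]'>/dev/null; python3 -c "from h import *;st()"
```

```text
t 8.72 tip P [-32.8  -6.2] z 42.9 hookyaw -0.896 F plinth [-0.4 -0.2 -1.3] grip 19.9 30.0
t 8.8 tip P [-32.9  -6.3] z 42.9 hookyaw -0.896 F plinth [-1.  -0.  -0.7] grip 19.8 30.0
```

```bash
python3 -m inch '[0,0,0,-0.003,-0.0034,0,1, 0,0,0,0,0,0.004,1, 0,0,0,0,0,0.003,1, 0,0,0,0,0,0.0015,1, 0,0,0,0,0,0.0015,1, 0,0,0,0,0,0,1]'>/dev/null; python3 -c "from h import *;st()";  python3 -m inch '[0,0,0,0,0,0.0015,1, 0,0,0,0,0,0.0015,1, 0,0,0,0,0,0,1]'>/dev/null; python3 -c "from h import *;st()"
```

```text
t 9.3 tip P [-29.5  -9.6] z 34.4 hookyaw -0.8973 F plinth [-0.2  0.9 -0.8] grip 19.9 30.0
t 9.55 tip P [-29.3  -9.6] z 32.3 hookyaw -0.8973 F plinth [ 0.2  0.4 -1.6] grip 19.8 30.0
```

```bash
python3 -m inch '[0,0,0,0,0,0.003,1, 0,0,0,0,0,0.003,1, 0,0,0,0,0,0.003,1, 0,0,0,0,0,0.0015,1, 0,0,0,0,0,0,1]'>/dev/null; python3 -c "from h import *;st()";  python3 -m inch '[0,0,0,0,0.003,0,1, 0,0,0,0,0.002,0,1, 0,0,0,0,0,0,1]'>/dev/null; python3 -c "from h import *;st()"
```

```text
t 9.97 tip P [-29.5  -9.7] z 23.6 hookyaw -0.8973 F plinth [ 0.1  0.4 -1.4] grip 19.8 30.0
t 10.22 tip P [-29.5  -5.3] z 24.0 hookyaw -0.8972 F plinth [-0.4 -0.2 -1.2] grip 19.7 30.0
```

Down in without contact. Feel sideways gently: +y a little further, then −y.

```bash
python3 -m inch '[0,0,0,0,0.0015,0,1, 0,0,0,0,0.0015,0,1, 0,0,0,0,0,0,1]'>/dev/null; python3 -c "from h import *;st()"
```

```text
t 10.47 tip P [-29.6  -3.4] z 23.9 hookyaw -0.8977 F plinth [-1.4 -3.  -0.6] grip 19.9 30.1
```

```bash
python3 -m inch '[0,0,0,0,-0.005,0,1, 0,0,0,0,-0.005,0,1, 0,0,0,0,-0.002,0,1, 0,0,0,0,0,0,1]'>/dev/null; python3 -c "from h import *;st()"; python3 -m inch '[0,0,0,0,-0.0015,0,1, 0,0,0,0,-0.0015,0,1, 0,0,0,0,0,0,1]'>/dev/null; python3 -c "from h import *;st()"
```

```text
t 10.8 tip P [-29.  -12.8] z 24.3 hookyaw -0.8972 F plinth [-0.9  3.  -0.9] grip 19.7 30.0
t 11.05 tip P [-29.3 -14.8] z 24.2 hookyaw -0.8966 F plinth [-2.8  4.1 -1.7] grip 20.1 30.2
```

```bash
python3 -m inch '[0,0,0,0,0.004,0,1, 0,0,0,0,0.004,0,1, 0,0,0,0.005,0,0,1, 0,0,0,0.004,0,0,1, 0,0,0,0.003,0,0,1, 0,0,0,0.002,0,0,1, 0,0,0,0,0,0,1]'>/dev/null; python3 -c "from h import *;st()"; python3 -m inch '[0,0,0,0.003,0,0,1, 0,0,0,0.003,0,0,1, 0,0,0,0.003,0,0,1, 0,0,0,0,0,0,1]'>/dev/null; python3 -c "from h import *;st()"
```

```text
t 11.63 tip P [-40.9  -8.9] z 24.0 hookyaw -0.8972 F plinth [ 0.2  0.7 -1.2] grip 19.8 30.0
t 11.97 tip P [-46.7  -8.6] z 24.7 hookyaw -0.8974 F plinth [ 3.5  0.2 -2.2] grip 19.3 30.0
```

```bash
for i in 1; do python3 -m inch '[0,0,0,0.003,0,0,1, 0,0,0,0.003,0,0,1, 0,0,0,0.003,0,0,1, 0,0,0,0.003,0,0,1]'>/dev/null; python3 -c "from h import *;st()"; done;  python3 -m inch '[0,0,0,0.003,0,0,1, 0,0,0,0.003,0,0,1, 0,0,0,0.003,0,0,1, 0,0,0,0.003,0,0,1]'>/dev/null; python3 -c "from h import *;st()"; python3 -m inch '[0,0,0,0.003,0,0,1, 0,0,0,0.003,0,0,1, 0,0,0,0.003,0,0,1, 0,0,0,0.003,0,0,1]'>/dev/null; python3 -c "from h import *;st()"
```

```text
t 12.3 tip P [-56.   -8.5] z 24.7 hookyaw -0.8975 F plinth [ 4.3  0.2 -3.5] grip 19.4 30.0
t 12.63 tip P [-65.6  -8.5] z 24.7 hookyaw -0.8974 F plinth [ 5. -0. -3.] grip 19.8 30.0
t 12.97 tip P [-75.2  -8.5] z 24.7 hookyaw -0.8974 F plinth [ 4.8 -0.3 -2.2] grip 19.2 30.0
```

Bar is dragging at a steady ~5 N. Continue towards the stop more slowly.

```bash
python3 -m inch '[0,0,0,0.0025,0,0,1, 0,0,0,0.0025,0,0,1, 0,0,0,0.002,0,0,1]'>/dev/null; python3 -c "from h import *;st()";  python3 -m inch '[0,0,0,0.002,0,0,1, 0,0,0,0.002,0,0,1]'>/dev/null; python3 -c "from h import *;st()"; python3 -m inch '[0,0,0,0.0015,0,0,1, 0,0,0,0.0015,0,0,1]'>/dev/null; python3 -c "from h import *;st()"
```

```text
t 13.22 tip P [-80.9  -8.5] z 24.7 hookyaw -0.8973 F plinth [ 4.3 -0.9 -3.9] grip 19.6 30.0
t 13.38 tip P [-84.1  -8.5] z 24.7 hookyaw -0.8974 F plinth [ 5.4  0.1 -2.5] grip 19.7 30.0
t 13.55 tip P [-86.5  -8.4] z 24.7 hookyaw -0.8973 F plinth [ 5.5 -0.3 -3.1] grip 19.7 30.0
```

```bash
python3 -m inch '[0,0,0,0.0015,0,0,1, 0,0,0,0.0015,0,0,1]'>/dev/null; python3 -c "from h import *;st()";  python3 -m inch '[0,0,0,0.0015,0,0,1, 0,0,0,0,0,0,1]'>/dev/null; python3 -c "from h import *;st()"
```

```text
t 13.72 tip P [-88.9  -8.4] z 24.7 hookyaw -0.8974 F plinth [ 5.6  0.6 -2.7] grip 19.6 30.0
t 13.88 tip P [-90.2  -8.5] z 24.7 hookyaw -0.8972 F plinth [ 4.7  0.  -3.2] grip 19.8 30.0
```

```bash
python3 -m inch '[0,0,0,0.0015,0,0,1, 0,0,0,0,0,0,1]'>/dev/null; python3 -c "from h import *;st()";  python3 -m inch '[0,0,0,0.0015,0,0,1, 0,0,0,0,0,0,1]'>/dev/null; python3 -c "from h import *;st()"; python3 -m inch '[0,0,0,0.0015,0,0,1, 0,0,0,0,0,0,1]'>/dev/null; python3 -c "from h import *;st()"
```

```text
t 14.05 tip P [-90.2  -8.2] z 25.2 hookyaw -0.8974 F plinth [ 7.7 -0.7 -3.3] grip 19.7 30.0
t 14.22 tip P [-90.3  -8. ] z 25.7 hookyaw -0.8975 F plinth [10.7 -0.1 -3.7] grip 19.7 30.0
t 14.38 tip P [-90.4  -7.7] z 26.2 hookyaw -0.8977 F plinth [13.3 -1.3 -6.1] grip 19.6 30.0
```

```bash
python3 -m inch '[0,0,0,-0.003,0,0,1, 0,0,0,-0.003,0,0,1, 0,0,0,-0.0035,0,0,1, 0,0,0,0,0,0,1]'>/dev/null; python3 -c "from h import *;st()"
```

```text
t 14.72 tip P [-87.5  -9. ] z 23.8 hookyaw -0.8974 F plinth [ 0.3  0.3 -1.7] grip 19.5 30.0
```

```bash
python3 -m inch '[0,0,0,-0.0037,0,0,1, 0,0,0,0,0,0,1, 0,0,0,0,0,-0.003,1, 0,0,0,0,0,-0.004,1]'>/dev/null; python3 -c "from h import *;st()"; python3 -m inch '[0,0,0,0,0,-0.005,1, 0,0,0,0,0,-0.006,1, 0,0,0,0,0,-0.008,1, 0,0,0,0,0,-0.01,1, 0,0,0,0,0,0,1]'>/dev/null; python3 -c "from h import *;st()"
```

```text
t 15.05 tip P [-84.7  -8.9] z 29.5 hookyaw -0.8972 F plinth [ 0.1 -0.1 -1.1] grip 20.1 30.0
t 15.47 tip P [-83.3  -8.3] z 55.0 hookyaw -0.8972 F plinth [ 0.1  1.2 -1.6] grip 19.8 30.0
```

```bash
python3 -m inch '[0,0,0,0.02,0,0,1, 0,0,0,0.03,0,0,1, 0,0,0,0.03,0,0,1, 0,0,0,0.02,0,0,1, 0,0,0,0,0,0,1]'>/dev/null; python3 -c "
from h import *
st();go([430,-60,-7.5])
print('stain',atz('w1',50,105,0),'brush',atz('w1',282,70,10),atz('w1',365,52,20),'disc',atz('scene0',245,212,0),atz('w1',172,292,0))"
```

```text
t 15.88 tip P [-167.8   -9.5] z 52.4 hookyaw -0.8959 F plinth [ 0.4 -0.9 -1.1] grip 20.0 30.0
tool [376.4 -58.   41.9] yaw x 2.2457 tilt z [-0.003   0.0014 -1.    ] shift units [-0.0439  0.0508  0.0615] mm [-35.1  40.7  49.2]
stain [ 432.8 -274.7    0. ] brush [323.  -46.6  10. ] [284.7  23.8  20. ] disc [ 626.7 -106.7    0. ] [625.4 -94.6   0. ]
```

```bash
python3 -m inch '[0,0,0,-0.0095,0.0158,0,1, 0,0,0,-0.0095,0.0158,0,1, 0,0,0,-0.0095,0.0158,0,1, 0,0,0,-0.0095,0.0158,0,1, 0,0,0,0,0,0.02,1, 0,0,0,0,0,0.02,1, 0,0,0,0,0,0.01,1, 0,0,0,0,0,0.005,1, 0,0,0,0,0,0,1]'; python3 -c "
from h import *
st();go([435,-50,-7.9])"
```

```text
time: 16.63
tool_pos: [437.6, -52.7, -2.6]
tcp_rot: [-3.141, -0.001, 2.244]
contact_force: [0.4, -0.5, -1.0]
grip_width: 19.9
finger_force: 30.0
t 16.63 tip P [-133.9   41.4] z 8.2 hookyaw -0.8976 F plinth [ 0.7 -0.  -1. ] grip 19.9 30.0
tool [437.6 -52.7  -2.6] yaw x 2.244 tilt z [-1.2e-03  3.0e-04 -1.0e+00] shift units [ 0.0046 -0.0004  0.0066] mm [ 3.7 -0.4  5.3]
```

```bash
python3 -m inch '[0,0,0,0,0,0.0025,1, 0,0,0,0,0,0.0015,1, 0,0,0,0,0,0.0012,1, 0,0,0,0,0,0,1]'; python3 -m inch '[0,0,0,0,0,0.001,1, 0,0,0,0,0,0,1]'
```

```text
time: 16.97
tool_pos: [438.0, -52.5, -5.9]
tcp_rot: [3.141, 0.001, 2.244]
contact_force: [-0.3, -0.3, -1.6]
grip_width: 20.1
finger_force: 30.0
time: 17.13
tool_pos: [437.9, -52.5, -6.9]
tcp_rot: [3.141, 0.0, 2.244]
contact_force: [-0.3, 0.5, -1.4]
grip_width: 19.6
finger_force: 30.0
```

```bash
python3 -m inch '[0,0,0,0,0,0.001,1, 0,0,0,0,0,0,1]'; python3 -m inch '[0,0,0,0,0,0.001,1, 0,0,0,0,0,0,1]'
```

```text
time: 17.3
tool_pos: [437.9, -52.5, -7.7]
tcp_rot: [3.141, 0.0, 2.244]
contact_force: [-0.4, 1.0, 0.1]
grip_width: 19.3
finger_force: 30.0
time: 17.47
tool_pos: [437.9, -52.4, -7.9]
tcp_rot: [3.141, 0.0, 2.244]
contact_force: [-2.2, 1.4, 9.1]
grip_width: 19.9
finger_force: 30.0
```

```bash
python3 -m inch '[0,0,0,0,0,-0.0008,1, 0,0,0,0,0,0,0.4, 0,0,0,0,0,0,0.2, 0,0,0,0,0,0,-0.2, 0,0,0,0,0,0,-1, 0,0,0,0,0,0,-1, 0,0,0,0,0,0,-1, 0,0,0,0,0,0,-1, 0,0,0,0,0,0,-1]'; python3 -m inch '[0,0,0,0,0,-0.01,-1, 0,0,0,0,0,-0.02,-1, 0,0,0,0,0,-0.03,-1, 0,0,0,0,0,-0.04,-1, 0,0,0,0,0,-0.04,-1, 0,0,0,0,0,-0.04,-1, 0,0,0,0,0,0,-1, 0,0,0,0,0,0,-1]'
python3 - <<'E'
from h import *
from plant import *
import cv2
c=capture("wrist");np.savez("pics/w5.npz",**c);w=c["image"][:,:,::-1]
s=capture("side")["image"][:,:,::-1]
a=cv2.resize(s[175:275,140:370],(512,223),interpolation=3)
cv2.imwrite("pics/fin.png",np.vstack([w,a])[:600])
E
```

```text
time: 18.22
tool_pos: [437.7, -52.5, -8.0]
tcp_rot: [-3.142, -0.0, 2.244]
contact_force: [0.7, -0.9, 0.3]
grip_width: 68.5
finger_force: 0.0
time: 18.88
tool_pos: [438.8, -52.7, 138.1]
tcp_rot: [3.139, 0.004, 2.244]
contact_force: [0.4, 0.7, -0.4]
grip_width: 91.7
finger_force: 0.0
```

View pics/fin.png

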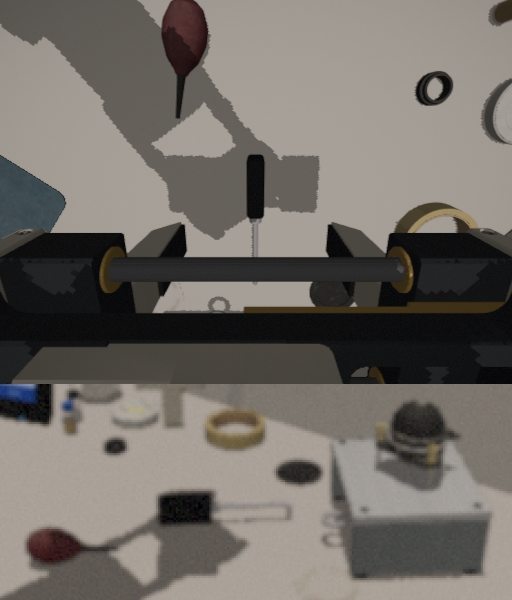

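The wrist view shows the hook upright on the desk, with its handle at (256,187) and the rod running to (255,284). The ring is out ahead of the mouth at (219,304). In the side crop the ring sticks out at (332,525), well clear of the hook, and everything else is in place.

```bash
python3 -m inch '[0,0,0,0,0,0,-1, 0,0,0,0,0,0,-1, 0,0,0,0,0,0,-1]'>/dev/null; python3 -c "from plant import *;print(close_job())"
```

```text
the job is handed in; nothing more can be done
None
```

The lock bar is drawn out to its stop (about 5 N to move it, about 13 N at the stop). The hook is off the ring and lies on the desk about 65 mm clear of the plinth, nothing else looks moved in the last picture, and the job was handed in at about 19 s.

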